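# Move a sample tin to the next vibrating station and set its knob to the index

### The arm

A 7-joint arm with a two-finger parallel gripper is mounted at the origin on a cart in front of the work surface, level with it; the furniture and walls round the work are solid. World frame = base frame: x ahead of the robot, y to its left, z up, the work surface at z = 0. Lengths are in m, angles in rad, forces in N, time in s.
With the tool pointing down it reaches from about 0.35 to 0.9 m from the base axis. Payload 19.9 kg.
Tool frame: the origin (TCP) lies at the very end of the fingers, on their centre line; the grasp point (between the pads) lies 19 mm behind it; z points along the fingers, y is the line along which they close (so a half turn about z gives the same grasp; the last joint's range is limited). The gripper opens to 85 mm and grips with 20 to 120 N. Pads are 22 mm wide; open, the fingers measure 114 mm over their backs; the gripper's body (76 mm by 85 mm) begins 54 mm behind the grasp point. The pads swing forward as they close: fully open they stand 13 mm farther back than shut.
Start: joints at [1.129, 0.417, -0.01, 1.614, 0.005, 1.111, -0.053], TCP at [0.244, -0.575, 0.2] pointing down, gripper open.
Joint ranges: [-2.81, 2.81], [-0.39, 2.02], [-1.27, 1.25], [0.06, 2.57], [-1.19, 4.33], [0.19, 2], [-2.82, 2.82]. Speed limits (rad/s): [1.89, 1.89, 2.39, 2.39, 3.01, 3.01, 3.01].

### API

Orientations are given as a unit quaternion [w, x, y, z].
In Python, from plant import move_ptp, move_linear, set_joints, grip, sleep, solve_ik, grab_frame, camera_model, Unreachable, hand_in, spot_in, outline_of, landmark_of, current_time_s, current_qpos, current_joint_velocities, current_joint_efforts, current_eef_pos, current_tcp_rot, current_wrist_force, current_torque, current_grip_width, current_grasp_force gives the robot as it stands. Calls block until the motion is done:
- move_ptp(position, orientation): joint-space move of the TCP to a pose.
- move_linear(position, frame=None, velocity=0.15, f_stop=None): straight line of the TCP; frame=None keeps the orientation; velocity is the mean speed in m/s. With f_stop (N) it stops when the force on the tool has changed by that much, and returns True; else False.
- set_joints(angles): joint-space move.
- grip(opening, strength=None): finger opening in m; strength is the grip in N (None keeps the last); returns when the fingers have stopped.
- sleep(seconds).
- solve_ik(position, orientation): joint angles nearest the present ones, or None.
- grab_frame(name): name is "scene" or "side" or "wrist"; returns the picture (384x512x3 uint8, red, green, blue); there is no depth.
- camera_model(name): a dict with "fx", "fy", "cx", "cy" (pixels), "R" (3x3) and "t" (3): a world point X has camera coordinates R X + t. Camera axes: x right, y down, z forward; pixel columns grow to the right and rows downward; lengths in m; the calibration is good to about 2 mm. The wrist camera is an equidistant fisheye: a pixel r from the principal point sees the ray r / f radians off the axis. A picture is of the moment at which its call begins: read the wrist's pose just before it. camera_model takes no time and is no camera call; for the wrist camera it gives the pose at the moment of the call.
A pose or a line that the arm cannot do raises Unreachable and nothing moves.
- hand_in(): hands the job in; it is judged then, once.
Trained networks look in the newest picture that a camera, given by its name, has taken for a name from the list of things; names that differ only in an ending like _2 or _b are one class to them, and where a whole thing is asked for, a point or a joint stands for the part that bears it (a point fixed in the world has none). Each returns a list of dicts, best first, with "score" (0 to 1); they miss things now and then, are a little off and sometimes report something else, mostly with a low value. They report only what shows in the picture. A call takes as long as a camera call.
- spot_in(camera, target): "location" ([column, row] in pixels, amid what is visible of it).
- outline_of(camera, target): "pixels" (384x512 bool, what is visible of it) and "location" ([column, row] in pixels, amid what is visible of it).
- landmark_of(camera, target): "location" ([column, row] in pixels: a listed point, or the origin of a listed thing).
Readings, each from a call of its own:
- current_time_s(): time.
- current_qpos(): joint angles.
- current_joint_velocities(): joint speeds.
- current_joint_efforts(): joint torques, N m.
- current_eef_pos(): TCP position.
- current_tcp_rot(): TCP orientation.
- current_wrist_force(): force on the tool from outside, world axes, zero at the start.
- current_torque(): the same for the moment, N m.
- current_grip_width(): finger opening in m.
- current_grasp_force(): force on a finger pad.
Only numpy, scipy, OpenCV 4.12 (cv2) and the standard library are available. Lean on these libraries where they do the work, as an engineer would, in place of code of your own. Each camera call takes 0.05 s, during which the arm holds its last target. There are 200 camera calls.

### The job

The tin has had its time on the orange-ringed station of the vibrating plate: turn that station's knob back to off (the white dash), then slide the tin across the deck, without lifting or tipping it, until it stands centrally inside the blue ring. Next turn the blue station's knob until its white pointer is in line with the yellow index tab, and last lay the black lid flat and centred on the tin. Leave the timer, brass weight and matchbox where they are.

Things in the scene. Friction and masses are not known exactly. Their poses are not given: they have to be found in the camera images.
- vibrating_plate: fixed low grey housing with a flat deck, 180 x 300 x 30 mm, carrying the two stations; origin at the centre of its underside on the worktop, x across the short side away from the robot, y along the long side; the deck's top is 30 mm above the worktop and one unbroken level face from ring to ring
- orange_station: fixed panel, 146 mm wide, in the deck, marked by its orange ring; origin at its centre in the deck's top face; in its frame the ring's centre is at x = +40 mm, y = 0, the knob's axis at x = -55 mm, y = 0 (nearer the robot). Same yaw as the plate; the two stations stand side by side, 150 mm apart along y, either one on the left
- blue_station: fixed panel, 146 mm wide, in the deck, marked by its blue ring; origin at its centre in the deck's top face; in its frame the ring's centre is at x = +40 mm, y = 0, the knob's axis at x = -55 mm, y = 0 (nearer the robot). Same yaw as the plate; the two stations stand side by side, 150 mm apart along y, either one on the left
- blue_ring (a point): centre of the blue ring (68 mm inside, 80 mm outside diameter, painted flush with the deck) at deck height; the tin ends here
- orange_ring (a point): centre of the orange ring (same size), at deck height; the tin starts within it
- orange_knob (a joint): angle of the orange station's grey knob, rad: 0 = off (pointer at the white dash on the panel, a stop), grows clockwise seen from above, to 2.4. Stays where left; turns with 0.05 N m. The pointer's direction is 130 degrees minus this angle, anticlockwise from the station's own x axis
- blue_knob (a joint): angle of the blue station's grey knob, rad: 0 = off (pointer at the white dash on the panel, a stop), grows clockwise seen from above, to 2.4. Stays where left; turns with 0.05 N m. The pointer's direction is 130 degrees minus this angle, anticlockwise from the station's own x axis
- blue_index (a joint): angle of the yellow index tab on the black collar round the blue knob, rad, in the same sense and from the same zero as blue_knob: the pointer is in line with the tab when both numbers are equal. From 0.7 to 1.4; does not move during the work; 3 mm high
- orange_knob_grip (a point): point on the orange knob's upright axis at the top of its bar grip, 30 mm over the deck (60 mm over the worktop). The bar is 44 mm long, 12 mm wide, from 9 to 30 mm over the deck, on a round 50 mm skirt; a white line on one end is the pointer. Turns with the knob: its x axis points along the bar to the pointer end
- blue_knob_grip (a point): point on the blue knob's upright axis at the top of its bar grip, 30 mm over the deck (60 mm over the worktop). The bar is 44 mm long, 12 mm wide, from 9 to 30 mm over the deck, on a round 50 mm skirt; a white line on one end is the pointer. Turns with the knob: its x axis points along the bar to the pointer end
- blue_pointer (a point): point in the direction of the blue knob's white pointer, 28 mm from the knob's axis, 8 mm over the deck
- blue_index_tab (a point): middle of the yellow index tab (8 x 6 mm) beside the blue knob, 28 mm from the knob's axis, 8 mm over the deck
- sample_tin: open round metal tin with black content, 57 mm diameter, 34 mm high, about 0.14 kg, loose, standing upright on the deck within the orange ring; origin at the centre of its underside, z up; can be pinched across its outside from above
- tin_lid: round black lid, 63 mm diameter, 9 mm high, about 30 g, flat underneath and solid, lying right way up on the worktop to the left (+y) of the vibrating plate; origin at the centre of its underside, z up; it does not slip over the tin but rests on its rim, its origin then 34 mm above the tin's
- timer: bystander: white kitchen-style timer, 62 x 68 x 22 mm, on the worktop beyond the lid; origin at the centre of its underside
- brass_weight: bystander: brass knobbed weight, 23 mm diameter, 41 mm high, on the worktop to the right of the plate; origin at the centre of its underside
- matchbox: bystander: red and yellow matchbox, 37 x 52 x 14 mm, on the worktop to the right of the plate; origin at the centre of its underside

How it is judged:
On the way, in this order (a step that is already met when the one before it is completed fails the run):
1. the orange knob is turned back to off (within 0.12 rad of its stop) (value of joint orange_knob below 0.12 rad), for 0.2 s.
2. the tin stands upright in the blue ring, its centre within 9 mm of the ring's (horizontal distance between sample_tin and blue_ring below 0.009 m and angle between sample_tin's own z axis and vertical below 0.08 rad), for 0.2 s.
3. the blue knob's pointer is in line with the yellow tab (within 8 degrees) (horizontal distance between blue_pointer and blue_index_tab below 0.004 m), for 0.2 s.
4. the lid lies flat on the tin, centred within 10 mm, and is let go (horizontal distance between tin_lid and sample_tin below 0.01 m and angle between tin_lid's own z axis and vertical below 0.1 rad and z of tin_lid in the frame of sample_tin between 0.03 and 0.039 m and contact force between the fingers and tin_lid below 0.1 N and contact force between the fingers and sample_tin below 0.1 N), for 0.2 s.
At the end, for the whole second after the job is handed in: The orange knob is off (within 0.12 rad), the tin stands upright in the blue ring (centres within 9 mm), the blue pointer is in line with the yellow tab (points within 4 mm, 8 degrees), the lid lies flat on the tin's rim (centres within 10 mm), and tin and lid are released and at rest (all of step 2 and all of step 4 and value of joint orange_knob below 0.12 rad and horizontal distance between blue_pointer and blue_index_tab below 0.004 m and linear speed of each of tin_lid, sample_tin below 0.02 m/s); the robot touches nothing.
It fails at once if the tin is lifted more than 6 mm off the deck (height (world z) of sample_tin above 0.036 m).
It fails at once if the tin is tipped by more than 0.25 rad (angle between sample_tin's own z axis and vertical above 0.25 rad).
It fails at once if the timer is moved by more than 20 mm (distance of timer from where it was at the start of the episode above 0.02 m).
It fails at once if the brass weight is moved by more than 20 mm (distance of brass_weight from where it was at the start of the episode above 0.02 m).
It fails at once if the matchbox is moved by more than 20 mm (distance of matchbox from where it was at the start of the episode above 0.02 m).
It also fails if it takes over 72 s, if anything falls off the work surface, if the arm or the gripper's body presses on something with over 40 N, if the wrist force passes 120 N, or if a joint passes its speed limit or range.

## Working session

There is one attempt and no reset: what is moved stays moved. The work goes in short steps, each a Python script; the robot and the scene stay as the last script left them, time stands still between calls to the robot, and variables do not carry over. Pictures are saved under pics/ and viewed, at most 10 in all, crops included, and the job is handed in when it is done.

```bash
ls; mkdir -p pics
cat > h.py <<'E'
import numpy as np, cv2
from plant import *
def save(cam,name):
    im=grab_frame(cam); cv2.imwrite(f'pics/{name}.png',cv2.cvtColor(im,cv2.COLOR_RGB2BGR)); return im
def ray(cam,px,m=None):
    m=m or camera_model(cam); R=np.array(m['R']);t=np.array(m['t'])
    u=np.array([(px[0]-m['cx'])/m['fx'],(px[1]-m['cy'])/m['fy']])
    if cam=='wrist':
        th=np.linalg.norm(u); d=np.r_[u/th*np.sin(th),np.cos(th)] if th>1e-9 else np.array([0,0,1.])
    else: d=np.r_[u,1]
    return -R.T@t, R.T@d
def at_z(cam,px,z,m=None):
    o,d=ray(cam,px,m); return o+d*(z-o[2])/d[2]
E
python3 - <<'E'
from h import *
ims=[]
for c in ('scene','side'):
    save(c,c+'0')
    m=camera_model(c); print(c,(-np.array(m['R']).T@m['t']).round(3))
    for n,z in [('orange_ring',.03),('blue_ring',.03),('orange_knob_grip',.06),('blue_knob_grip',.06),('blue_pointer',.038),('blue_index_tab',.038),('sample_tin',.03),('tin_lid',0),('orange_station',.03),('blue_station',.03),('timer',0),('brass_weight',0),('matchbox',0),('vibrating_plate',0)]:
        r=landmark_of(c,n)[:2]
        print(n,[(round(a['score'],2),np.round(a['location'],1).tolist(),at_z(c,a['location'],z).round(4).tolist()) for a in r])
print(current_tcp_rot(),current_time_s())
E
```

```text
pics
scene [-0.331 -0.715  0.879]
orange_ring [(0.8, [289.0, 219.6], [0.5495, -0.0829, 0.03]), (0.49, [298.8, 243.3], [0.4813, -0.1687, 0.03])]
blue_ring [(0.71, [322.3, 243.4], [0.523, -0.2194, 0.03])]
orange_knob_grip [(0.45, [264.0, 224.8], [0.4538, -0.065, 0.06])]
blue_knob_grip [(0.72, [305.9, 248.3], [0.4483, -0.2145, 0.06])]
blue_pointer [(0.73, [294.3, 259.3], [0.4138, -0.2028, 0.038]), (0.57, [289.5, 221.2], [0.536, -0.0946, 0.038])]
blue_index_tab [(0.53, [300.9, 249.9], [0.4552, -0.1944, 0.038])]
sample_tin [(0.57, [291.2, 222.4], [0.5429, -0.096, 0.03])]
tin_lid [(0.67, [240.2, 206.7], [0.5338, 0.1009, 0.0])]
orange_station [(0.77, [280.4, 225.5], [0.5109, -0.0804, 0.03])]
blue_station [(0.68, [318.1, 247.4], [0.5015, -0.2198, 0.03])]
timer [(0.5, [221.1, 192.0], [0.5546, 0.2064, 0.0])]
brass_weight [(0.59, [347.7, 294.2], [0.4307, -0.3607, -0.0])]
matchbox [(0.74, [280.9, 224.3], [0.5462, -0.0555, -0.0]), (0.74, [296.6, 255.2], [0.465, -0.1746, 0.0])]
vibrating_plate [(0.66, [298.6, 244.7], [0.5047, -0.1526, 0.0])]
side [ 0.443 -1.042  0.65 ]
orange_ring [(0.64, [277.0, 
[... 400 characters left out ...]
b [(0.67, [239.7, 250.8], [0.4535, -0.2015, 0.038])]
sample_tin [(0.96, [278.9, 224.5], [0.5477, -0.0938, 0.03])]
tin_lid [(0.72, [269.2, 195.1], [0.5411, 0.0985, 0.0])]
orange_station []
blue_station [(0.59, [257.8, 262.0], [0.4899, -0.2323, 0.03]), (0.15, [264.7, 224.3], [0.5148, -0.0906, 0.03])]
timer [(0.73, [264.1, 175.4], [0.5359, 0.215, 0.0]), (0.7, [238.7, 248.2], [0.4522, -0.1392, 0.0])]
brass_weight [(0.79, [231.3, 316.8], [0.4323, -0.3567, 0.0]), (0.29, [231.5, 251.1], [0.4358, -0.1492, 0.0])]
matchbox [(0.7, [277.3, 317.3], [0.5181, -0.3639, 0.0])]
vibrating_plate [(0.65, [263.2, 253.9], [0.506, -0.1646, 0.0])]
[-2.73849092e-05  9.79988633e-01  1.99053454e-01 -3.28945473e-05] 1.5
```

```bash
cat >> h.py <<'E'
def q(yaw):  # tool down, tool x at world angle yaw; fingers close along yaw+-90deg
    return [0,float(np.cos(yaw/2)),float(np.sin(yaw/2)),0]
E
python3 - <<'E'
from h import *
move_ptp([0.47,-0.14,0.30],q(-0.1))
m=camera_model('wrist');print((-np.array(m['R']).T@m['t']).round(3),np.array(m['R']).round(2).tolist(),m['fx'],m['cx'],m['cy'])
im=save('wrist','w1')
for n,z in [('orange_ring',.03),('blue_ring',.03),('orange_knob_grip',.06),('blue_knob_grip',.06),('blue_pointer',.038),('blue_index_tab',.038),('sample_tin',.03),('tin_lid',0),('orange_station',.03),('blue_station',.03),('vibrating_plate',0)]:
    r=landmark_of('wrist',n)[:2]
    print(n,[(round(a['score'],2),np.round(a['location'],1).tolist(),at_z('wrist',a['location'],z,m).round(4).tolist()) for a in r])
print(current_time_s(),current_eef_pos())
E
```

```text
[ 0.544 -0.148  0.473] [[-0.1, -0.99, 0.0], [-0.95, 0.1, 0.29], [-0.29, 0.03, -0.96]] 297.3186396354542 253.2395341613784 191.42156458829223
orange_ring []
blue_ring [(0.77, [310.3, 103.6], [0.5363, -0.2323, 0.03]), (0.41, [293.3, 182.4], [0.4174, -0.1975, 0.03])]
orange_knob_grip []
blue_knob_grip [(0.93, [310.6, 172.3], [0.4386, -0.2204, 0.06])]
blue_pointer [(0.91, [293.5, 180.9], [0.422, -0.1971, 0.038])]
blue_index_tab []
sample_tin [(0.9, [209.9, 103.5], [0.5509, -0.0842, 0.03])]
tin_lid [(0.97, [112.1, 131.7], [0.5309, 0.0965, 0.0]), (0.57, [59.5, 133.5], [0.5476, 0.2115, 0.0])]
orange_station [(0.69, [208.7, 131.2], [0.5097, -0.0773, 0.03])]
blue_station [(0.7, [111.1, 132.0], [0.5316, 0.0829, 0.03]), (0.66, [312.0, 136.7], [0.4861, -0.2312, 0.03])]
vibrating_plate [(0.85, [262.4, 128.2], [0.5028, -0.1583, 0.0])]
3.9167 [ 0.46999059 -0.14002325  0.29997005]
```

View pics/w1.png

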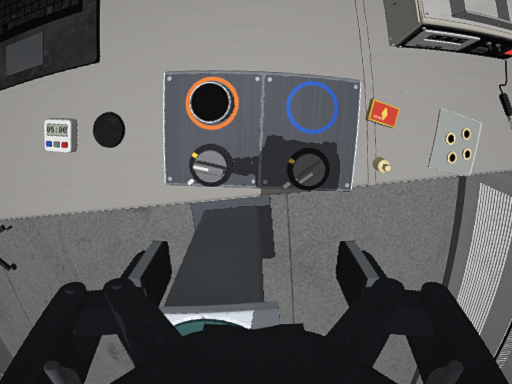

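```bash
cat >> h.py <<'E'
def blob(cam,im,m,lo,hi,z,center,rad):
    """world xy points (at height z) of pixels in HSV range near center"""
    hsv=cv2.cvtColor(im,cv2.COLOR_RGB2HSV); v,u=np.nonzero(cv2.inRange(hsv,lo,hi))
    P=np.array([at_z(cam,(a,b),z,m)[:2] for a,b in zip(u,v)]) if len(u) else np.zeros((0,2))
    return P[np.linalg.norm(P-center,axis=1)<rad] if len(P) else P
def circ(P):
    from scipy.optimize import least_squares
    f=lambda p:np.linalg.norm(P-p[:2],axis=1)-p[2]
    return least_squares(f,[*P.mean(0),.037],loss='soft_l1',f_scale=.002).x
E
python3 - <<'E'
from h import *
move_ptp([0.41,-0.15,0.20],q(-0.1))
m=camera_model('wrist')
im=save('wrist','w2'); np.savez('w2.npz',im=im,m=m)
for n,lo,hi,c in [('orange',(5,150,100),(18,255,255),(.55,-.083)),('blue',(105,120,60),(125,255,255),(.533,-.232))]:
    P=blob('wrist',im,m,lo,hi,.03,c,.06); print(n,len(P),circ(P).round(4))
for n,z in [('orange_knob_grip',.06),('blue_knob_grip',.06),('blue_pointer',.038),('blue_index_tab',.038),('sample_tin',.03)]:
    r=landmark_of('wrist',n)[:2]
    print(n,[(round(a['score'],2),np.round(a['location'],1).tolist(),at_z('wrist',a['location'],z,m).round(4).tolist()) for a in r])
cv2.imwrite('pics/w2c.png',cv2.resize(cv2.cvtColor(im[60:260,130:390],cv2.COLOR_RGB2BGR),None,fx=3,fy=3,interpolation=cv2.INTER_CUBIC))
E
```

```text
orange 664 [ 0.5521 -0.0863  0.0373]
blue 1021 [ 0.5309 -0.2348  0.0369]
orange_knob_grip [(0.96, [178.1, 138.3], [0.4567, -0.0728, 0.06])]
blue_knob_grip [(0.74, [319.7, 139.2], [0.4401, -0.2243, 0.06]), (0.18, [185.9, 51.0], [0.5493, -0.0926, 0.06])]
blue_pointer [(0.67, [292.3, 155.7], [0.4205, -0.1957, 0.038])]
blue_index_tab [(0.79, [291.0, 127.9], [0.4526, -0.1967, 0.038])]
sample_tin [(0.69, [186.9, 54.1], [0.5516, -0.0872, 0.03])]
```

View pics/w2c.png

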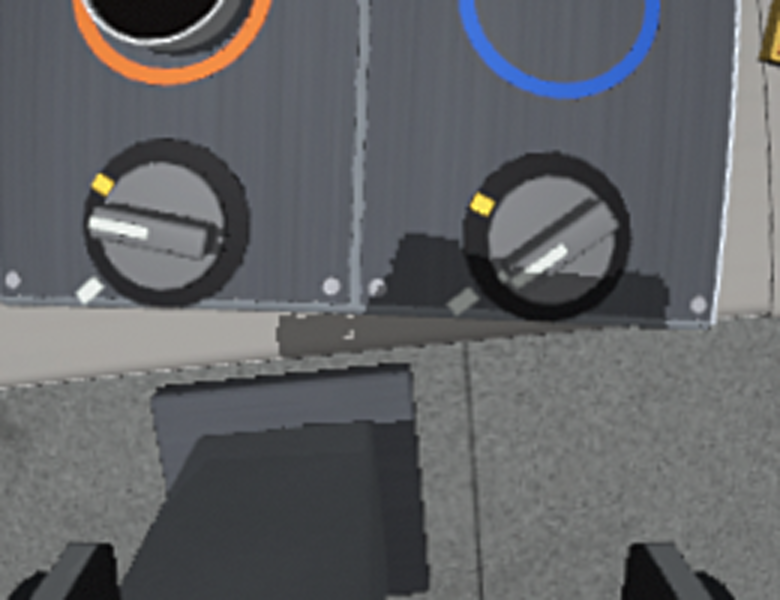

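Run:
```python
from h import *
d=np.load('w2.npz',allow_pickle=True); im=d['im'];m=d['m'].item()
O=np.array([.5521,-.0863]);B=np.array([.5309,-.2348]);yaw=np.arctan2(*((O-B)*[-1,1]));ex=np.array([np.cos(yaw),np.sin(yaw)])
print('yaw',yaw)
c2w=lambda p,z:at_z('wrist',(130+(p[0]+.5)/3-.5,60+(p[1]+.5)/3-.5),z,m)[:2]
for n,ring,ln,tab,dash,col in [('o',O,[(90,222),(146,232),(208,243)],(102,184),(91,290),(166,222)),('b',B,[(512,272),(566,250),(612,213)],(482,204),(463,300),(547,236))]:
    k=ring-.095*ex
    print(n,'knob',k.round(4),'collar centre@.037',c2w(col,.037).round(4))
    L=[c2w(p,.06) for p in ln]; a=lambda v:np.degrees(np.arctan2(v[1],v[0])-yaw)
    print('line',[x.round(4).tolist() for x in L],'bar ang',a(L[0]-L[2]),'line from axis',a(L[1]-k))
    t=c2w(tab,.037); print('tab',t.round(4),np.linalg.norm(t-k),130-a(t-k), 'dash',a(c2w(dash,.03)-k))
    Y=blob('wrist',im,m,(22,120,100),(35,255,255),.038,k,.04); print('yellow',len(Y),Y.mean(0),130-a(Y.mean(0)-k))
```

```text
yaw -0.1418027772404383
o knob [ 0.4581 -0.0729] collar centre@.037 [ 0.459  -0.0756]
line [[0.4646, -0.0527], [0.4581, -0.0732], [0.4512, -0.0954]] bar ang 80.7856853953489 line from axis -78.43375023990421
tab [ 0.4772 -0.0521] 0.028203776788689062 74.54510650921142 dash 131.6694408799442
yellow 36 [ 0.47719283 -0.05264968] 75.29662285865011
b knob [ 0.4369 -0.2214] collar centre@.037 [ 0.4386 -0.2202]
line [[0.4297, -0.2023], [0.4361, -0.2226], [0.4483, -0.2405]] bar ang 124.07735345929731 line from axis -114.10662006482495
tab [ 0.4529 -0.1961] 0.02993307221805802 64.23562068989528 dash 130.02095070008423
yellow 43 [ 0.45280039 -0.19595301] 63.975951699674965
```

```bash
cat >> h.py <<'E'
YAW=-0.1418; EX=np.array([np.cos(YAW),np.sin(YAW)]); EY=np.array([-EX[1],EX[0]])
OR=np.array([.5521,-.0863]); BR=np.array([.5309,-.2348]); OK=OR-.095*EX; BK=BR-.095*EX
def turn(k,a0,a1,z=.043,off=None):
    """a0,a1: bar angle in station frame, deg; picks the half turn with most joint-7 margin"""
    w=lambda a,o:np.radians(a)+YAW+o
    best=None
    for o in (-np.pi,0,np.pi):
        s=[solve_ik([*k,z],q(w(a,o))) for a in (a0,a1)]
        if all(x is not None for x in s):
            c=max(abs(x[6]) for x in s)+.1*abs(s[0][6]-current_qpos()[6])
            if best is None or c<best[0]: best=(c,o,s)
    o=best[1]; print('half',o,[np.round(x,2).tolist() for x in best[2]])
    grip(.05); move_ptp([*k,.12],q(w(a0,o))); print('hit',move_linear([*k,z],f_stop=15,velocity=.08))
    print(current_eef_pos()); grip(0,25); print('w',current_grip_width(),current_grasp_force())
    for a in np.linspace(a0,a1,max(2,int(abs(a1-a0)/8)+1))[1:]:
        move_ptp([*k,z],q(w(a,o)))
    print('F',current_wrist_force(),'T',current_torque()); grip(.05); move_linear([*k,.14],velocity=.2)
    print(current_time_s())
E
python3 - <<'E'
from h import *
turn(OK,80.8,131.5)
move_ptp([0.41,-0.15,0.20],q(-0.1))
m=camera_model('wrist'); im=save('wrist','w3'); np.savez('w3.npz',im=im,m=m)
cv2.imwrite('pics/w3c.png',cv2.resize(cv2.cvtColor(im[20:180,130:390],cv2.COLOR_RGB2BGR),None,fx=3,fy=3,interpolation=cv2.INTER_CUBIC))
r=outline_of('wrist','sample_tin')[0]; print(r['score'],landmark_of('wrist','sample_tin')[:1])
print(current_time_s())
E
```

```text
half 0 [[0.44, 0.4, -0.41, 2.12, 0.25, 0.67, -0.44], [0.53, 0.41, -0.52, 2.11, 0.32, 0.69, 0.39]]
hit False
[ 0.45838176 -0.07293114  0.04340764]
w 0.00030314435291475285 0.0
F [0.43204486 0.89812999 0.27325746] T [-0.05949525 -0.00328317  0.03355832]
10.6083
0.88 [{'location': [188.7, 55.3], 'score': 0.98}]
12.4917
```

View pics/w3c.png

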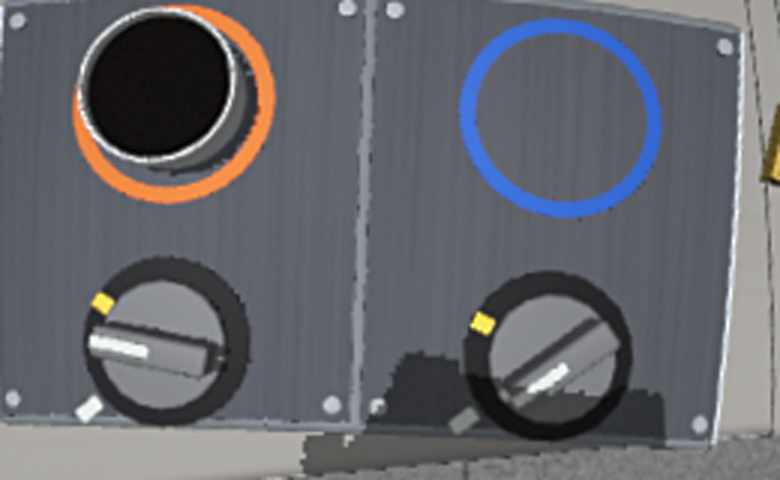

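Run:
```python
from h import *
w=np.radians(80.8)+YAW
grip(.05); print(current_grip_width(),current_grasp_force()); move_ptp([*OK,.12],q(w)); move_linear([*OK,.043],velocity=.1)
print(current_eef_pos(),current_tcp_rot(),q(w),current_grip_width(),current_wrist_force())
a=save('side','s1'); m=camera_model('wrist'); b=save('wrist','w4'); np.savez('w4.npz',im=b,m=m)
c=cv2.resize(a[150:270,160:320],None,fx=2.5,fy=2.5,interpolation=cv2.INTER_CUBIC)
d=cv2.resize(b[84:384,56:456],(400,300))
cv2.imwrite('pics/s1c.png',cv2.cvtColor(np.hstack([c,d]),cv2.COLOR_RGB2BGR))
```

```text
0.04979872343879421 0.0
[ 0.45842239 -0.0729208   0.04348381] [2.89097994e-04 8.05568798e-01 5.92502127e-01 2.39672606e-04] [0, 0.8055382672601962, 0.5925437536414006, 0] 0.05015246342909325 [0.49397961 0.23809734 0.05007407]
```

View pics/s1c.png

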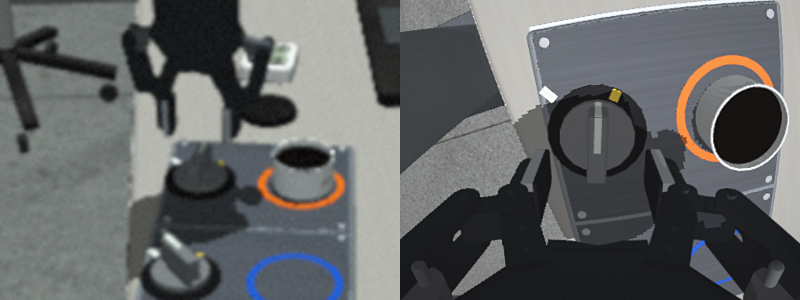

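```bash
cat >> h.py <<'E'
def proj(cam,X,m=None):
    m=m or camera_model(cam); p=np.array(m['R'])@X+m['t']
    if cam=='wrist':
        th=np.arctan2(np.hypot(p[0],p[1]),p[2]); s=th/np.hypot(p[0],p[1]); return np.array([m['cx']+m['fx']*p[0]*s,m['cy']+m['fy']*p[1]*s])
    return np.array([m['cx']+m['fx']*p[0]/p[2],m['cy']+m['fy']*p[1]/p[2]])
E
python3 - <<'E'
from h import *
t=current_eef_pos(); w=np.radians(80.8)+YAW; c=np.array([-np.sin(w),np.cos(w),0])
a=grab_frame('side'); d=np.load('w4.npz',allow_pickle=True); b=d['im'].copy(); m=d['m'].item()
A=cv2.resize(a[130:270,160:347],(400,300),interpolation=cv2.INTER_CUBIC); B=cv2.resize(b[84:384,56:456],(400,300))
for s,col in ((-.025,(255,0,0)),(.025,(0,255,0))):
  for dz in (0,.02,.04,.06):
    X=t+c*s+[0,0,dz]; p=(proj('side',X)-[160,130])*400/187; r=proj('wrist',X,m)-[56,84]
    cv2.circle(A,tuple(int(v) for v in p),2,col,-1); cv2.circle(B,tuple(int(v) for v in r),2,col,-1)
print(camera_model('side'))
cv2.imwrite('pics/dbg.png',cv2.cvtColor(np.hstack([A,B]),cv2.COLOR_RGB2BGR))
E
```

```text
{'fx': 487.9982919345886, 'fy': 487.9982919345886, 'cx': 260.0124754807046, 'cy': 192.85934010247962, 'R': array([[ 0.99781885, -0.06596094, -0.0025877 ],
       [-0.034552  , -0.4884776 , -0.87189207],
       [ 0.05624679,  0.87007976, -0.48969124]]), 't': array([-0.5086489 ,  0.07284506,  1.20007087])}
```

View pics/dbg.png

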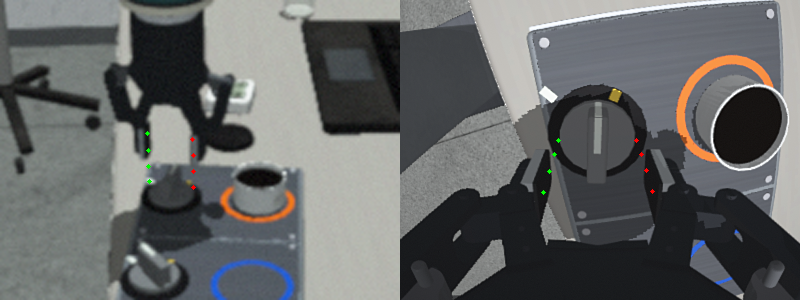

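The image shows the open fingertips about 20–28 mm above the reported TCP (dots), so they closed over the bar. I'll find the true height by a gentle contact descent.

Run:
```python
from h import *
print(move_linear([*OK,.008],velocity=.025,f_stop=4)); t=current_eef_pos(); print(t,current_wrist_force(),current_time_s())
move_linear([*OK,t[2]+.002],velocity=.03); grip(0,25); print(current_grip_width(),current_grasp_force(),current_wrist_force(),current_time_s())
```

```text
False
[ 0.45812742 -0.07291159  0.00811878] [-8.17234145e-01  8.01427192e-04 -2.01820580e-01] 16.3417
0.011251613196309155 30.14119416475296 [1.46349535 0.23465934 2.98756965] 17.0167
```

Run:
```python
from h import *
z=.010
for a in np.linspace(80.8,132,7)[1:]: move_ptp([*OK,z],q(np.radians(a)+YAW))
print('F',current_wrist_force(),'T',current_torque(),current_grip_width()); grip(.05); move_linear([*OK,.10],velocity=.25)
move_ptp([0.43,-0.13,0.16],q(YAW))
m=camera_model('wrist'); im=save('wrist','w5'); np.savez('w5.npz',im=im,m=m)
P=blob('wrist',im,m,(5,150,100),(18,255,255),.03,OR,.06); print(circ(P)); P=blob('wrist',im,m,(105,120,60),(125,255,255),.03,BR,.06); print(circ(P))
r=landmark_of('wrist','sample_tin')[0]; print(r['score'],at_z('wrist',r['location'],.03,m))
print(current_time_s())
```

```text
F [-6.03055231  0.25604889 13.83950495] T [ 0.10629807  1.41663404 -0.52313564] 0.011023397367537291
[ 0.55220119 -0.08622345  0.03731618]
[ 0.53092309 -0.23479293  0.03693844]
0.94 [ 0.55161878 -0.0858627   0.03      ]
21.3417
```

View pics/w5.png

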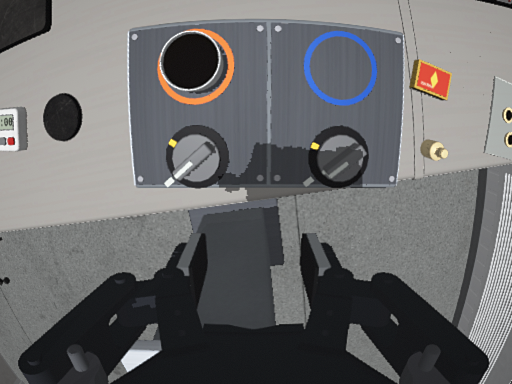

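Run:
```python
from h import *
T=np.array([.5518,-.0861]); grip(.070)
move_ptp([*T,.08],q(YAW))
h=move_linear([*T,-.035],velocity=.05,f_stop=5); z=current_eef_pos()[2]; print(h,z,current_wrist_force())
if h and z<.01:
    move_linear([*T,z+.010],velocity=.05); grip(0.04,20); print(current_grip_width(),current_grasp_force())
    move_linear([*BR,z+.010],velocity=.07); print(current_eef_pos(),current_wrist_force(),current_grip_width())
print(current_time_s())
```

```text
True -0.008868661224392671 [-2.96927551 -0.47572923 11.48861153]
0.055796485040292 20.30206227907911
[ 0.53052134 -0.23577732  0.00118305] [1.71027777 3.57378388 5.62553573] 0.056052526783809724
26.8417
```

Run:
```python
from h import *
d=np.load('w5.npz',allow_pickle=True); im=d['im'];m=d['m'].item()
Y=blob('wrist',im,m,(22,120,100),(35,255,255),.038,BK,.035).mean(0)-BK
A=np.degrees(np.arctan2(Y[1],Y[0])-YAW); print('tab ang',A,np.linalg.norm(Y))
grip(.072); p=current_eef_pos(); move_linear([p[0],p[1],.09],velocity=.15)
turn(BK,125,66.5,z=.009)
move_ptp([0.39,-0.22,0.13],q(YAW))
m=camera_model('wrist'); im=save('wrist','w6'); np.savez('w6.npz',im=im,m=m)
P=blob('wrist',im,m,(105,120,60),(125,255,255),.03,BR,.06); print('ring',circ(P))
for n,z in (('sample_tin',.03),('blue_pointer',.038),('blue_index_tab',.038),('blue_knob_grip',.06)):
    r=landmark_of('wrist',n)[:1]; print(n,[(x['score'],x['location'],at_z('wrist',x['location'],z,m)) for x in r])
u,v=proj('wrist',np.r_[BK,.04],m).astype(int); print(u,v)
cv2.imwrite('pics/w6c.png',cv2.resize(cv2.cvtColor(im[max(v-110,0):v+50,u-100:u+100],cv2.COLOR_RGB2BGR),None,fx=3.5,fy=3.5,interpolation=cv2.INTER_CUBIC))
print(current_time_s())
```

```text
tab ang 65.54779307313717 0.03072526796466278
half 0 [[1.07, 0.61, -0.81, 2.06, 0.66, 0.75, 0.3], [0.9, 0.54, -0.59, 2.06, 0.48, 0.67, -0.56]]
hit False
[ 0.43706423 -0.22155785  0.00936684]
w 0.01144538973907508 30.70530116558075
F [ 6.44317287 -0.69500152  4.00398972] T [-0.15850368 -1.41650884 -0.00680611]
35.05
ring [ 0.53148014 -0.23507598  0.03731558]
sample_tin [(0.84, [249.1, 27.0], array([ 0.53486212, -0.23582901,  0.03      ]))]
blue_pointer [(0.88, [219.2, 123.4], array([ 0.45021734, -0.19713291,  0.038     ]))]
blue_index_tab [(0.68, [218.9, 119.9], array([ 0.45336315, -0.19735584,  0.038     ]))]
blue_knob_grip [(0.74, [245.8, 137.3], array([ 0.43674882, -0.21963867,  0.06      ]))]
248 134
36.3
```

View pics/w6c.png

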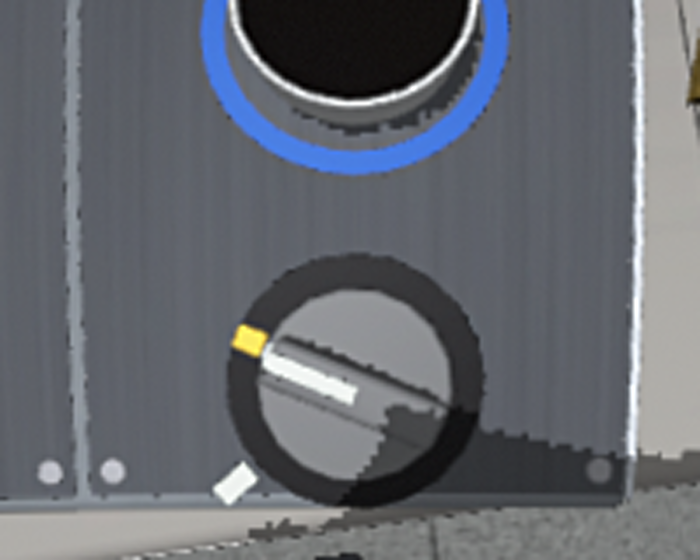

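Run:
```python
from h import *
d=np.load('w6.npz',allow_pickle=True); m=d['m'].item(); im=d['im']
f=lambda p,z:at_z('wrist',(148+(p[0]+.5)/3.5-.5,24+(p[1]+.5)/3.5-.5),z,m)[:2]
ang=lambda v:np.degrees(np.arctan2(v[1],v[0])-YAW)
for z in (.033,.036,.038): 
    c=(f((226,380),z)+f((484,380),z)+f((355,252),z)+f((355,506),z))/4; print(z,'collar',c.round(4),BK.round(4),'diam',np.linalg.norm(f((226,380),z)-f((484,380),z)))
    t=f((249,340),z); print(' tab ang',ang(t-c),np.linalg.norm(t-c),'vs BK',ang(t-BK),np.linalg.norm(t-BK))
h=im[0:175,150:350].copy(); g=im.astype(int)
v,u=np.nonzero((g.min(2)>190)); P=np.array([at_z('wrist',(a,b),.06,m)[:2] for a,b in zip(u,v)])
P=P[np.linalg.norm(P-BK,axis=1)<.0245]; mu=P.mean(0); w=np.linalg.svd(P-mu)[2][0]; w*=np.sign(w[1])
print('line',len(P),mu.round(4),'slope ang',ang(w),'from BK',ang(mu-BK),np.linalg.norm(mu-BK),'offset perp of line from BK',(BK-mu)@np.array([-w[1],w[0]]))
```

```text
0.033 collar [ 0.438  -0.2221] [ 0.4369 -0.2214] diam 0.06708951253615549
 tab ang 68.83047904778451 0.02933638761780966 vs BK 66.12400220537401 0.02931041887082587
0.036 collar [ 0.4383 -0.2222] [ 0.4369 -0.2214] diam 0.0663432574376138
 tab ang 68.83047904778456 0.029010070910398957 vs BK 65.53020853221281 0.029065836694430483
0.038 collar [ 0.4385 -0.2222] [ 0.4369 -0.2214] diam 0.065845754038586
 tab ang 68.83047904778442 0.028792526438791925 vs BK 65.12879127572532 0.028904540649472812
line 147 [ 0.4429 -0.212 ] slope ang 65.52066686636188 from BK 65.05716790408226 0.011153814867953797 offset perp of line from BK 9.022872669895918e-05
```

```bash
cat >> h.py <<'E'
def disc(name,z):
    m=camera_model('wrist'); grab_frame('wrist'); r=outline_of('wrist',name)[0]
    c=max(cv2.findContours(r['pixels'].astype(np.uint8),0,1)[0],key=cv2.contourArea)[:,0]
    return circ(np.array([at_z('wrist',p,z,m)[:2] for p in c])),r['score']
E
python3 - <<'E'
from h import *
grip(.074); move_ptp([.44,.098,.15],q(YAW))
L,s=disc('tin_lid',.007); print('lid',L,s); r=landmark_of('wrist','tin_lid')[0]; L2=at_z('wrist',r['location'],0); print(L2,r['score'])
L=L[:2]
if np.linalg.norm(L-L2[:2])<.006:
    move_ptp([*L,.03],q(YAW)); h=move_linear([*L,-.06],velocity=.05,f_stop=5); z=current_eef_pos()[2]; print(h,z,current_wrist_force())
    if h and z<-.03:
        move_linear([*L,z+.005],velocity=.05); grip(.04,25); print('w',current_grip_width(),current_grasp_force(),current_eef_pos())
print(current_time_s())
E
```

```text
lid [0.53575276 0.10240347 0.03065084] 0.69
[0.53756238 0.10583779 0.        ] 0.95
True -0.04015368171399844 [-5.78856481 -1.64888738 17.64212305]
w 0.05959385626972714 24.9644300059299 [ 0.53571414  0.10237419 -0.03504432]
40.5333
```

Run:
```python
from h import *
p=current_eef_pos(); move_linear([p[0],p[1],.06],velocity=.12); print(current_grip_width(),current_grasp_force())
a=grab_frame('side'); m=camera_model('wrist'); b=grab_frame('wrist')
np.savez('w7.npz',im=b,m=m)
u,v=proj('side',current_eef_pos()+[0,0,.03]).astype(int)
A=cv2.resize(a[v-45:v+45,u-60:u+60],(400,300),interpolation=cv2.INTER_CUBIC); B=cv2.resize(b[84:384,56:456],(400,300))
cv2.imwrite('pics/lid.png',cv2.cvtColor(np.hstack([A,B]),cv2.COLOR_RGB2BGR)); print(current_time_s())
```

```text
0.05897086663770163 25.498319897451438
41.575
```

View pics/lid.png

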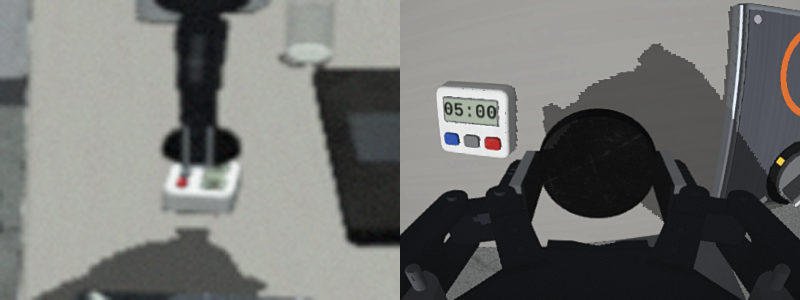

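Run:
```python
from h import *
from scipy.optimize import least_squares
p=current_eef_pos(); m=camera_model('wrist'); r=outline_of('wrist','tin_lid')[0]
c=max(cv2.findContours(r['pixels'].astype(np.uint8),0,1)[0],key=cv2.contourArea)[:,0]
for z in (.100,.104,.108):
    P=np.array([at_z('wrist',x,z,m)[:2] for x in c]); o=circ(P)
    R=np.linalg.norm(P-o[:2],axis=1); d=(o[:2]-p[:2]); print(r['score'],z,o.round(4),'off tool x,y',(d@EX).round(4),(d@EY).round(4),R.std())
move_ptp([.44,-.225,.16],q(YAW)); m=camera_model('wrist'); im=grab_frame('wrist')
Q=blob('wrist',im,m,(105,120,60),(125,255,255),.03,BR,.06); print('ring',circ(Q))
T,s=disc('sample_tin',.064); print('tin',T,s); l=landmark_of('wrist','sample_tin')[0]; print(l['score'],at_z('wrist',l['location'],.03))
hsv=cv2.cvtColor(im,cv2.COLOR_RGB2HSV)
cv2.imwrite('pics/w8.png',cv2.cvtColor(im,cv2.COLOR_RGB2BGR)); print(current_grip_width(),current_time_s())
```

```text
0.88 0.1 [0.5369 0.1025 0.0312] off tool x,y 0.0017 0.0005 0.0007424407412592075
0.88 0.104 [0.5391 0.1022 0.0303] off tool x,y 0.0039 0.0005 0.0007199905340955702
0.88 0.108 [0.5413 0.1019 0.0293] off tool x,y 0.0061 0.0005 0.0006975407061176243
ring [ 0.53137298 -0.23504758  0.03714827]
tin [ 0.53170909 -0.23502091  0.02811966] 0.78
0.73 [ 0.53163155 -0.23372449  0.03      ]
0.05882126140979665 43.1583
```

View pics/w8.png

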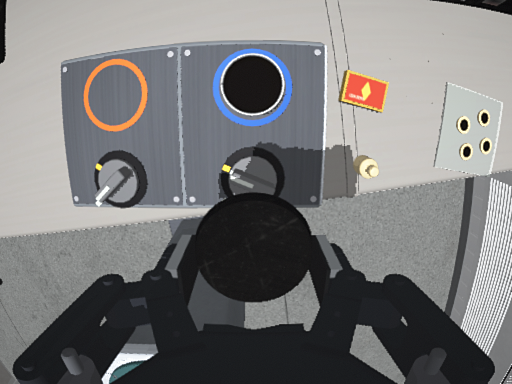

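```bash
python3 - <<'E'
from h import *
T=np.array([.5315,-.2350])-.002*EX
move_ptp([*T,.07],q(YAW)); move_linear([*T,.034],velocity=.06); h=move_linear([*T,.025],velocity=.015,f_stop=2.5)
z=current_eef_pos()[2]; print(h,z,current_wrist_force(),current_grip_width())
grip(.078); p=current_eef_pos(); move_linear([p[0],p[1],.10],velocity=.15)
move_ptp([.42,-.20,.16],q(YAW)); m=camera_model('wrist'); im=grab_frame('wrist')
L,s=disc('tin_lid',.073); Q=circ(blob('wrist',im,m,(105,120,60),(125,255,255),.03,BR,.06)); print('lid',L,s,'ring',Q)
B=cv2.resize(im[20:220,130:400],(540,400),interpolation=cv2.INTER_CUBIC); cv2.imwrite('pics/fin.png',cv2.cvtColor(B,cv2.COLOR_RGB2BGR))
a=grab_frame('side'); cv2.imwrite('pics/fin2.png',cv2.cvtColor(cv2.resize(a[180:300,190:350],(640,480),interpolation=cv2.INTER_CUBIC),cv2.COLOR_RGB2BGR)); print(current_time_s())
E
python3 -c "
import cv2,numpy as np
a=cv2.imread('pics/fin.png');b=cv2.imread('pics/fin2.png');cv2.imwrite('pics/finc.png',np.hstack([cv2.resize(a,(400,296)),cv2.resize(b,(395,296))]))"
```

```text
True 0.028457842828117648 [-0.65782725  0.53086168  8.87255747] 0.05908692956544172
lid [ 0.52864473 -0.23372774  0.03005513] 0.88 ring [ 0.53174093 -0.23558621  0.03760677]
46.6667
```

View pics/finc.png

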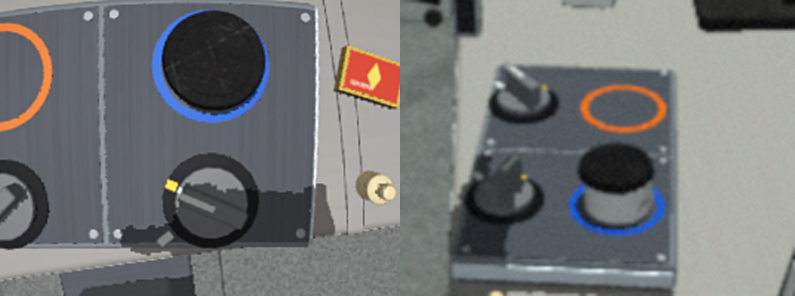

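The lid sits flat on the tin inside the blue ring, about 3–4 mm off centre. The pointer lines up with the yellow tab, the orange knob is off, and the arm is clear of everything.

```bash
python3 -c "
from plant import *
print(hand_in())"
```

```text
the job is handed in; nothing more can be done
None
```

The job is handed in, with no verdict returned: in the last pictures the orange knob is off, the tin stands in the blue ring, the blue pointer is in line with its tab to within about 3 degrees, and the lid lies flat and released on the tin, about 3–4 mm off the ring's centre.

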